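# Lay a battery pack down into its charging dock

## Task

Put the battery pack on charge lying on its side: slide it along the bench, still standing, until its foot is against the front edge of the dock's deck, then push high on its back so that it tips over that edge and lies square and central on the deck with its terminals towards the contact carriage. Then push it along the deck until the carriage is fully home and bed it there with a steady press of about 15 N; never push the pack with more than 25 N. Leave the other things on the bench where they are.

Things in the scene. Friction and masses are not known exactly. Their poses are not given: they have to be found in the camera images.
- pack: Battery pack, too big to grasp: black box 100 mm thick (x), 130 wide (y), 160 high (z), 0.75 to 1 kg, slippery (friction about 0.35). Two brass terminals 20 mm across, 8 mm high, on top at y = +-35. Origin: centre of the underside. It starts upright, 30 to 90 mm from the deck's edge, roughly central and square to it. Its +x face looks at the dock and is to lie on the deck; its -x face is the back to push on.
- pack_top (a point): Point on the pack's z axis level with the tops of its terminals, 168 mm from the pack's origin.
- dock: Charging dock, fixed: steel deck 25 mm high, 170 wide, 245 long, no side walls, then a grey housing 125 mm high. Origin: on the bench at the middle of the deck's front edge (the square 25 mm step that stops the pack's foot and over which it tips). x: level, from that edge along the deck to the housing (loading direction); y across; z up.
- carriage: Contact carriage: upright black plate 130 mm wide, 70 high, with two copper pads. Origin: middle of its face, 75 mm above the bench; x as the dock's. It slides along dock x from 205 mm (out) to 217 mm (home, hard stop) behind the deck's edge; starts at 205 to 209. No spring; needs about 5 N, and the lying pack's own friction adds some 2 to 4 N. Once home the force rises steeply.
- socket_a: Bystander, to be left alone: steel socket 32 mm across, 50 mm high, beside the deck. Origin: underside.
- socket_b: Bystander, to be left alone: steel socket 26 mm across, 40 mm high, beside the deck. Origin: underside.
- wrench: Bystander, to be left alone: wrench 200 mm long lying beside the dock and pack, handle grip to one end. Origin: underside.
- grease_jar: Bystander, to be left alone: jar 60 mm across, 70 mm high, beside the deck. Origin: underside.
- bearing: Bystander, to be left alone: steel ring 72 mm across, 18 mm high, beside the dock's housing. Origin: underside.
There are look-alikes about, which are no part of the job. What is shaped like the pack but purple or white is not meant.

How it is judged:
On the way, in this order (a step that is already met when the one before it is completed fails the run):
1. the pack stands with its foot against the deck's front edge (x of pack in the frame of dock between -0.056 and -0.045 m and angle between pack's own z axis and vertical below 0.08 rad), for 0.2 s.
2. the pack lies on its side on the deck, terminals towards the carriage (angle between pack's own z axis and vertical between 1.5 and 1.64 rad and z of pack in the frame of dock between 0.069 and 0.081 m and x of pack_top in the frame of dock above 0.08 m and linear speed of pack below 0.02 m/s), for 0.2 s.
3. the pack is pressed firmly on the home carriage (8 N or more on the carriage) (x of carriage in the frame of dock above 0.2155 m and contact force between pack and carriage above 8 N), for 0.3 s.
At the end, for the whole second after the job is handed in: The pack lies on its +x side on the deck (axis level within 4 degrees), square to the dock within 4 degrees and within 20 mm of its centre line, terminals within 3 mm of the carriage face, carriage within 1.5 mm of fully home, everything at rest (all of step 2 and y of pack in the frame of dock between -0.02 and 0.02 m and angle between the z axis of pack and the x axis of dock, either way round below 0.07 rad and x of carriage in the frame of dock above 0.2155 m and x of pack_top in the frame of carriage above -0.003 m); the robot touches nothing.
It fails at once if the robot pushes the pack with more than 25 N (contact force between any of the arm, the fingers and pack above 25 N).
It fails at once if the other things on the bench are moved by more than 25 mm (distance of any of socket_a, socket_b, wrench, grease_jar, bearing from where it was at the start of the episode above 0.025 m).
It also fails if it takes over 72 s, if anything falls off the work surface, if the arm or the gripper's body presses on something with over 40 N, if the wrist force passes 120 N, or if a joint passes its speed limit or range.

## Robot

A 7-joint arm with a two-finger parallel gripper is mounted at the origin on the work surface. World frame = base frame: x ahead of the robot, y to its left, z up, the work surface at z = 0. Lengths are in m, angles in rad, forces in N, time in s.
With the tool pointing down it reaches from about 0.425 to 0.925 m from the base axis. Payload 6.8 kg.
Tool frame: the origin (TCP) lies at the very end of the fingers, on their centre line; the grasp point (between the pads) lies 19 mm behind it; z points along the fingers, y is the line along which they close (so a half turn about z gives the same grasp; the last joint's range is limited). The gripper opens to 85 mm and grips with 20 to 120 N. Pads are 22 mm wide; open, the fingers measure 114 mm over their backs; the gripper's body (76 mm by 85 mm) begins 54 mm behind the grasp point. The pads swing forward as they close: fully open they stand 13 mm farther back than shut.
Start: joints at [1.001, 0.477, 0.022, 1.555, -0.011, 1.109, -0.083], TCP at [0.301, -0.604, 0.231] pointing down, gripper open.
Joint ranges: [-2.96, 2.96], [-0.34, 2.1], [-1.41, 1.46], [0.24, 2.44], [-1.37, 4.51], [0.17, 1.92], [-2.96, 2.96]. Speed limits (rad/s): [2.39, 2.39, 3.14, 3.14, 3.14, 3.14, 3.14].

## Interface

Orientations are given as a unit quaternion [w, x, y, z].
In Python, from station import bot gives the robot as it stands.
- The arm moves only by the tool jog_arm, never from a script. Its argument "motion" is a list of rows, each a list of 7 numbers: the turn, a rotation vector about the tool's x, y, z in rad, then the shift along the tool's x, y, z in mm, then the finger opening in mm, from 0 to 85.4. A call has 1 to 10 rows; each row is the pose to reach, as a shift and turn from the pose commanded when the call began, along the tool's axes at that moment; what a row does not reach only later rows make up. A row lasts 1/8 s, in which the tool goes at most 62.5 mm and 10.7 degrees, less where a joint would pass 70% of its speed; a pose out of reach is approached as far as the arm can. A call with a gripper value outside its range is refused whole. The fingers move at their own pace and stop on an object; "grip_force" is the grip in N (left out, the last holds). Time passes only in rows, so rows that repeat a pose let the fingers close. It gives the time, the measured TCP pose, the force, the opening and the grip force at its end, in the units of the state.
- bot.get_obs(): the state, without advancing time (a new reading comes with each control period).
- bot.read_camera(name): name is "side" or "top" or "wrist"; returns a dict with "pixels" (420x560x3 uint8, red, green, blue), "camera_matrix" (3x3 intrinsics, pixels), "distortion" ([k1, k2, p1, p2, k3] as OpenCV has them; the pictures are not rectified), "T" (4x4, takes a point from camera to world coordinates); the wrist camera has in their place "tool_from_camera" (4x4, takes a point from camera to tool coordinates, whose origin is the TCP and whose axes are the flange's). Camera axes: x right, y down, z forward; pixel columns grow to the right and rows downward; lengths in m; the calibration is good to about 2 mm. A picture is of the moment at which its call begins: read the wrist's pose just before it. There is no depth.
- bot.hand_in(): hands the job in; it is judged then, once.
Trained networks look in a picture, given as the dict that the camera call returned (one of the last four; its "shot" number tells which), for a name from the list of things; names that differ only in an ending like _2 or _b are one class to them, and where a whole thing is asked for, a point or a joint stands for the part that bears it (a point fixed in the world has none). Each returns a list of dicts, best first, with "score" (0 to 1); they miss things now and then, are a little off and sometimes report something else, mostly with a low value. They report only what shows in the picture. A call takes as long as a camera call. They do not tell look-alikes from the thing itself.
- bot.spot_in(thing, picture): "xy" ([column, row] in pixels, amid what is visible of it).
- bot.tip_of(thing, picture): "xy" ([column, row] in pixels: a listed point, or the origin of a listed thing).
The state is a dict: "t": time; "q": joint angles; "joint_vel": joint speeds; "joint_torque": joint torques, N m; "eef_pos": TCP position; "tool_rot": TCP orientation; "contact_force": force on the tool from outside, world axes, zero at the start; "torque": the same for the moment, N m; "gripper_width": opening from 0.0 (shut) to 1.0 (fully open); "grasp_force": force on a finger pad.
Only numpy, scipy, OpenCV 4.12 (cv2) and the standard library are available. Lean on these libraries where they do the work, as an engineer would, in place of code of your own. Each camera call takes 0.05 s, during which the arm holds its last target. There are 200 camera calls.

## Working session

There is one attempt and no reset: what is moved stays moved. The work goes in short steps, Python scripts to look and compute and a tool call to move; the robot and the scene stay as the last step left them, time stands still between calls to the robot, and variables do not carry over. Pictures are saved under pics/ and viewed, at most 10 in all, crops included, and the job is handed in when it is done.

Besides the shell and the picture viewer there is one more tool, called after "Call:" by a JSON object that holds its "name" and its "arguments". jog_arm: Moves the arm, as the interface text tells. Its arguments: {"type":"object","properties":{"motion":{"type":"array"},"grip_force":{"type":"number"}},"required":["motion"]}

```bash
mkdir -p pics; ls
python3 - <<'E'
from station import bot
import cv2,numpy as np
o=bot.get_obs();print(o['t'],o['eef_pos'],o['tool_rot'],o['contact_force'])
for n in ['top','side']:
    p=bot.read_camera(n);cv2.imwrite(f'pics/{n}0.png',p['pixels'][:,:,::-1])
    print(n,p['camera_matrix'].tolist(),np.round(p['distortion'],3),np.round(p['T'],3).tolist())
    for t in ['pack','pack_top','dock','carriage']:
        print(t,[(np.round(d['xy']),round(d['score'],2)) for d in bot.tip_of(t,p)][:4])
E
```

```text
pics
0.0 [ 0.30049605 -0.60377297  0.23035464] [-8.47770350e-04  9.73452655e-01  2.28886715e-01 -2.84441394e-04] [ 0.81784399 -0.16609874  0.13428193]
top [[524.8573651865029, 0.0, 275.5137426751237], [0.0, 524.8573651865029, 203.09082963431763], [0.0, 0.0, 1.0]] [-0.086  0.     0.     0.     0.   ] [[-0.016, -0.983, 0.184, 0.302], [-1.0, 0.016, -0.002, 0.007], [-0.001, -0.184, -0.983, 1.276], [0.0, 0.0, 0.0, 1.0]]
pack [(array([390., 189.]), 0.83)]
pack_top [(array([312., 202.]), 0.95), (array([409., 168.]), 0.87), (array([345., 293.]), 0.69), (array([200., 162.]), 0.68)]
dock [(array([272., 220.]), 0.71)]
carriage [(array([182., 220.]), 0.92), (array([201., 160.]), 0.65)]
side [[459.6655704776129, 0.0, 286.9387296691133], [0.0, 459.6655704776129, 214.35665242564676], [0.0, 0.0, 1.0]] [-0.155  0.     0.     0.     0.   ] [[-0.989, -0.082, 0.122, 0.411], [-0.147, 0.537, -0.831, 0.719], [0.003, -0.839, -0.543, 0.589], [0.0, 0.0, 0.0, 1.0]]
pack [(array([385., 232.]), 0.93), (array([289., 244.]), 0.65)]
pack_top [(array([396., 168.]), 0.68), (array([277., 130.]), 0.65), (array([290., 172.]), 0.62)]
dock [(array([295., 268.]), 0.84)]
carriage [(array([279., 317.]), 0.68)]
```

View pics/top0.png

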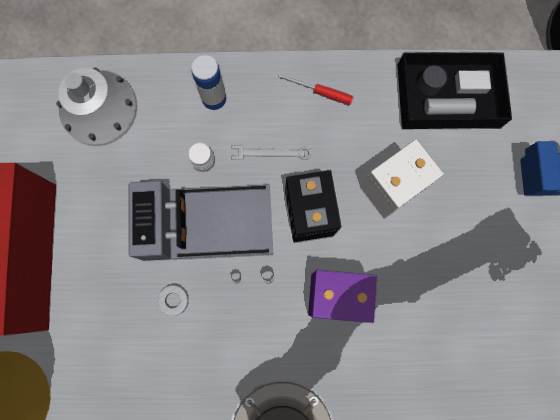

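View pics/side0.png

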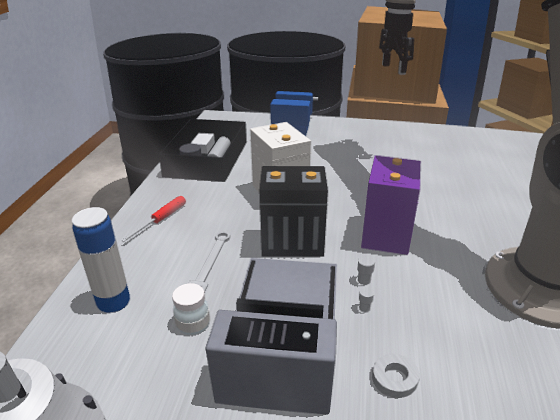

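Dock at cols 130–273, its deck's front edge near col 272 (rows 186–256); the pack is the black box around (312,205), white look-alike at (407,173), purple at (343,296). I'll zoom in for corners.

```bash
python3 - <<'E'
import cv2
i=cv2.imread('pics/top0.png')[150:290,165:350]
cv2.imwrite('pics/c0.png',cv2.resize(i,None,fx=4,fy=4,interpolation=cv2.INTER_CUBIC))
E
cat > h.py <<'E'
import cv2,numpy as np
from scipy.spatial.transform import Rotation as R
def ray(p,xy):
    n=cv2.undistortPoints(np.array([[xy]],float),p['camera_matrix'],np.array(p['distortion']))[0,0]
    T=np.array(p['T']);return T[:3,3],T[:3,:3]@[n[0],n[1],1]
def onz(p,xy,z):
    o,d=ray(p,xy);return (o+d*(z-o[2])/d[2])[:2]
def proj(p,X):
    T=np.linalg.inv(np.array(p['T']));X=np.atleast_2d(X)
    return cv2.projectPoints(np.float64(X),cv2.Rodrigues(T[:3,:3])[0],T[:3,3],p['camera_matrix'],np.array(p['distortion']))[0][:,0]
def rot(o): 
    q=o['tool_rot'];return R.from_quat([q[1],q[2],q[3],q[0]])
E
```

```text
(no output)
```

View pics/c0.png

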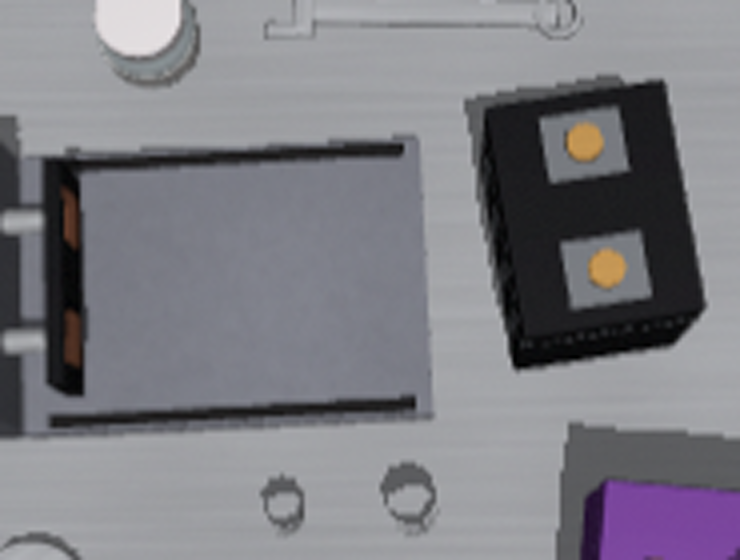

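```bash
cat > a.py <<'E'
from h import *
from station import bot
p=bot.read_camera('top')
f=lambda x,y:((x+.5)/4-.5+165,(y+.5)/4-.5+150)
A,B=[onz(p,f(*c),.025) for c in [(416,137),(433,416)]]
C,D=[onz(p,f(*c),.025) for c in [(25,157),(25,436)]]
print('deck',A,B,np.linalg.norm(A-B))
for u in [B-A]: print('edge dir -> dock yaw',np.degrees(np.arctan2(u[0],-u[1]))) 
for a,b in[(A,C),(B,D)]: v=b-a;print('side yaw',np.degrees(np.arctan2(v[1],v[0])))
v=B-A;print('edge normal yaw',np.degrees(np.arctan2(-v[0],v[1])),np.degrees(np.arctan2(v[0],-v[1])))
t1,t2=[onz(p,f(*c),.168) for c in [(584,142),(607,268)]]
c=np.array([onz(p,f(*c),.16) for c in [(484,108),(663,80),(705,304),(520,341)]])
print('terms',t1,t2,np.linalg.norm(t1-t2),(t1+t2)/2);v=t2-t1;print('pack yaw',np.degrees(np.arctan2(-v[0],v[1])))
print(c,c.mean(0));print([np.linalg.norm(c[i]-c[i-1]) for i in range(4)])
w=np.array([onz(p,q,.16) for q in [(373,173),(387,208),(442,176),(410,142)]]);print('white',w)
w=np.array([onz(p,q,.16) for q in [(313,271),(376,272),(377,322)]]);print('purple',w)
E
python3 a.py
```

```text
deck [0.58416283 0.02034028] [0.41367893 0.01256903] 0.17066093470563556
edge dir -> dock yaw -87.39006683803709
side yaw 92.0186378466192
side yaw 91.97310151476829
edge normal yaw 92.60993316196293 -87.39006683803709
terms [ 0.54771509 -0.07199414] [ 0.47855039 -0.08233246] 0.06993309122471082 [ 0.51313274 -0.0771633 ]
pack yaw 98.5012893455767
[[ 0.56938255 -0.01847447]
 [ 0.58359011 -0.11691283]
 [ 0.45935254 -0.13511178]
 [ 0.44105405 -0.03521099]] [ 0.51334481 -0.07642752]
[np.float64(0.12941527674410283), np.float64(0.09945836024984842), np.float64(0.12556343126160024), np.float64(0.10156279765549958)]
white [[ 0.57457624 -0.21038919]
 [ 0.49613722 -0.23693793]
 [ 0.56565352 -0.36336557]
 [ 0.64440802 -0.29715117]]
purple [[ 0.36342572 -0.07239115]
 [ 0.35874144 -0.20615859]
 [ 0.25451957 -0.20352642]]
```

Call:
{"name": "jog_arm", "arguments": {"motion": [[0, 0, -0.115, 39, -30, 0, 85], [0, 0, -0.23, 78, -61, 0, 85], [0, 0, -0.345, 117, -91, 0, 85], [0, 0, -0.46, 156, -122, 0, 85], [0, 0, -0.575, 195, -152, 0, 85], [0, 0, -0.69, 234, -182, 0, 85], [0, 0, -0.805, 273, -213, 0, 85], [0, 0, -0.92, 312, -243, 0, 85], [0, 0, -1.035, 351, -274, 0, 85], [0, 0, -1.145, 390, -304, 0, 85]]}}

```text
t: 1.8
eef_pos: [0.5151, -0.157, 0.2316]
tool_rot: [0.0, 0.693, 0.721, 0.0]
contact_force: [0.7, -0.1, 0.0]
gripper_width: 0.994
grasp_force: 0.0
```

```bash
cat >> h.py <<'E'
# dock frame: origin D, yaw
D=np.array([.4989,.0165,0]);YAW=np.radians(92.1);RD=R.from_euler('z',YAW)
def state(o):
    r=rot(o);pd=RD.inv().apply(np.array(o['eef_pos'])-D)*1000
    rel=(RD*R.from_matrix(np.diag([1.,-1,-1]))).inv()*r   # relative to "down, tool x = dock x"
    print('t',round(o['t'],2),'tcp dock mm',np.round(pd,1),'rotvec rel',np.round(rel.as_rotvec(),3),'F dock',np.round(RD.inv().apply(o['contact_force']),2),'w',round(o['gripper_width'],2))
E
python3 -c "
from h import *
from station import bot
state(bot.get_obs())"
```

```text
t 1.8 tcp dock mm [-174.    -9.8  231.6] rotvec rel [-0.001 -0.    -0.003] F dock [-0.09 -0.7   0.04] w 0.99
```

Call:
{"name": "jog_arm", "arguments": {"motion": [[0, 0.03, 0, 0, 0, 20, 85], [0, 0.06, 0, 0, 0, 45, 85], [0, 0.1, 0, 0, 0, 70, 85], [0, 0.14, 0, 0, 0, 95, 85], [0, 0.17, 0, 0, 0, 120, 85], [0, 0.17, 0, 0, 0, 135, 85], [0, 0.17, 0, 0, 0, 141, 85], [0, 0.17, 0, 0, 0, 141, 85]]}}

```text
t: 2.8
eef_pos: [0.5146, -0.1582, 0.0905]
tool_rot: [-0.061, 0.692, 0.717, 0.059]
contact_force: [0.3, 0.5, 0.5]
gripper_width: 0.992
grasp_force: 0.0
```

```bash
python3 -c "
from h import *
from station import bot
state(bot.get_obs())
p=bot.read_camera('top');cv2.imwrite('pics/t1.png',cv2.resize(p['pixels'][130:290,190:400,::-1],None,fx=3,fy=3))"
```

```text
t 2.8 tcp dock mm [-175.1   -9.3   90.5] rotvec rel [-0.    0.17  0.  ] F dock [ 0.52 -0.32  0.53] w 0.99
```

View pics/t1.png

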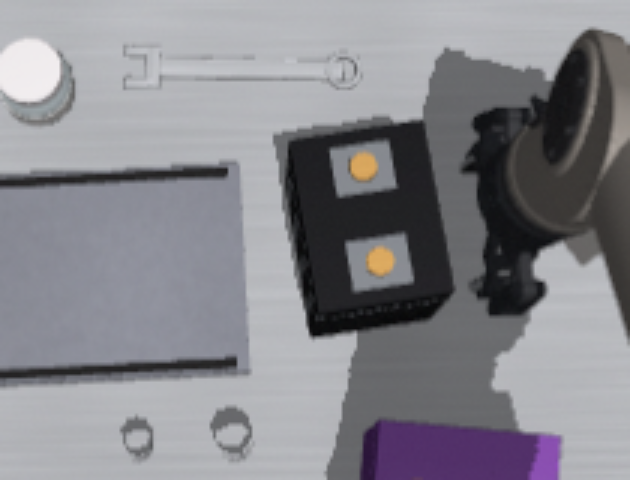

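Call:
{"name": "jog_arm", "arguments": {"motion": [[0, 0, 0, 3, 0, 0.5, 85], [0, 0, 0, 6, 0, 1, 85], [0, 0, 0, 9, 0, 1.5, 85], [0, 0, 0, 12, 0, 2, 85], [0, 0, 0, 15, 0, 2.6, 85], [0, 0, 0, 18, 0, 3.1, 85], [0, 0, 0, 21, 0, 3.6, 85], [0, 0, 0, 24, 0, 4.1, 85], [0, 0, 0, 27, 0, 4.6, 85], [0, 0, 0, 30, 0, 5.1, 85]]}}

```text
t: 4.1
eef_pos: [0.5132, -0.1279, 0.0903]
tool_rot: [-0.061, 0.692, 0.717, 0.059]
contact_force: [-2.0, -2.2, 0.2]
gripper_width: 0.996
grasp_force: 1.1
```

```bash
cat > m.py <<'E'
from h import *
from station import bot
state(bot.get_obs())
p=bot.read_camera('top')
# find two brass terminals near the dock line (orange blobs)
h=cv2.cvtColor(p['pixels'],cv2.COLOR_RGB2HSV)
m=cv2.inRange(h,(10,110,120),(25,255,255))
n,_,s,c=cv2.connectedComponentsWithStats(m)
for z in (.168,):
    q=[]
    for i in range(1,n):
        if s[i,4]>15:
            X=RD.inv().apply(np.r_[onz(p,c[i],z),0]-D)*1000
            if abs(X[1])<75 and -160<X[0]<260:q.append(X[:2]);print('blob',s[i,4],np.round(X[:2],1))
    if len(q)==2:
        a,b=sorted(q,key=lambda v:v[1]);v=b-a;print('pack centre',np.round((a+b)/2,1),'len',np.linalg.norm(v).round(1),'yaw deg',np.degrees(np.arctan2(-v[0],v[1])).round(2))
E
python3 m.py
```

```text
t 4.1 tcp dock mm [-144.9   -9.    90.3] rotvec rel [0.    0.17  0.001] F dock [-2.09  2.07  0.24] w 1.0
blob 61 [-85.6 -47.2]
blob 65 [-87.3  22.7]
pack centre [-86.4 -12.3] len 69.9 yaw deg 1.43
```

Call:
{"name": "jog_arm", "arguments": {"motion": [[0, 0, 0, 3, 0, 0.5, 85], [0, 0, 0, 6, 0, 1, 85], [0, 0, 0, 9, 0, 1.5, 85], [0, 0, 0, 12, 0, 2, 85], [0, 0, 0, 15, 0, 2.6, 85], [0, 0, 0, 18, 0, 3.1, 85], [0, 0, 0, 21, 0, 3.6, 85], [0, 0, 0, 24, 0, 4.1, 85], [0, 0, 0, 27, 0, 4.6, 85], [0, 0, 0, 30, 0, 5.1, 85]]}}

```text
t: 5.4
eef_pos: [0.5123, -0.0974, 0.0904]
tool_rot: [-0.061, 0.692, 0.717, 0.059]
contact_force: [-0.4, -2.4, -0.9]
gripper_width: 0.997
grasp_force: 1.3
```

```bash
python3 m.py
```

```text
t 5.4 tcp dock mm [-114.3   -9.2   90.4] rotvec rel [-0.     0.17   0.001] F dock [-2.42  0.45 -0.89] w 1.0
blob 64 [-57.3 -48.1]
blob 64 [-57.4  21.8]
pack centre [-57.3 -13.1] len 69.9 yaw deg 0.11
```

Call:
{"name": "jog_arm", "arguments": {"motion": [[0, 0, 0, 1, 0, 0.2, 85], [0, 0, 0, 2, 0, 0.3, 85], [0, 0, 0, 3, 0, 0.5, 85], [0, 0, 0, 4, 0, 0.7, 85], [0, 0, 0, 5, 0, 0.9, 85], [0, 0, 0, 6, 0, 1, 85], [0, 0, 0, 6.5, 0, 1.1, 85]]}}

```text
t: 6.32
eef_pos: [0.5121, -0.091, 0.0904]
tool_rot: [-0.061, 0.692, 0.717, 0.059]
contact_force: [0.8, -3.4, -0.0]
gripper_width: 0.996
grasp_force: 1.8
```

```bash
python3 m.py
```

```text
t 6.33 tcp dock mm [-107.9   -9.2   90.4] rotvec rel [-0.     0.17   0.001] F dock [-3.43 -0.63 -0.03] w 1.0
blob 66 [-50.6 -48.2]
blob 64 [-50.7  21.6]
pack centre [-50.7 -13.3] len 69.8 yaw deg 0.11
```

Call:
{"name": "jog_arm", "arguments": {"motion": [[0, 0, 0, 0.5, 0, 0.1, 85], [0, 0, 0, 1, 0, 0.2, 85], [0, 0, 0, 1.5, 0, 0.2, 85], [0, 0, 0, 1.5, 0, 0.2, 85], [0, 0, 0, 1.5, 0, 0.2, 85]]}}

```text
t: 7.0
eef_pos: [0.512, -0.0907, 0.0906]
tool_rot: [-0.061, 0.692, 0.717, 0.059]
contact_force: [-1.6, -6.0, 1.6]
gripper_width: 0.995
grasp_force: 3.1
```

```bash
python3 m.py
```

```text
t 7.0 tcp dock mm [-107.6   -9.1   90.6] rotvec rel [-0.     0.169  0.002] F dock [-5.91  1.84  1.57] w 0.99
blob 65 [-50.5 -48.1]
blob 66 [-50.3  21.9]
pack centre [-50.4 -13.1] len 70.0 yaw deg -0.13
```

Call:
{"name": "jog_arm", "arguments": {"motion": [[0, 0, 0, -5, 0, -0.9, 85], [0, 0, 0, -10, 0, -1.7, 85], [0, 0, 0, -7, 0, -18, 85], [0, 0, 0, -4, 0, -35, 85], [0, 0, 0, -2.6, 0, -44, 85], [0, 0, 0, -2.6, 0, -44, 85], [0, 0, 0, 2.4, 0, -43.2, 85], [0, 0, 0, 2.4, 0, -43.2, 85]]}}

```text
t: 8.05
eef_pos: [0.5117, -0.0936, 0.133]
tool_rot: [-0.062, 0.691, 0.717, 0.059]
contact_force: [-0.2, -0.1, 0.8]
gripper_width: 0.996
grasp_force: 0.0
```

```bash
python3 m.py
```

```text
t 8.05 tcp dock mm [-110.5   -8.8  133. ] rotvec rel [ 0.001  0.171 -0.   ] F dock [-0.1   0.22  0.8 ] w 1.0
blob 66 [-50.6 -48.2]
blob 64 [-50.9  21.8]
pack centre [-50.8 -13.2] len 69.9 yaw deg 0.26
```

Call:
{"name": "jog_arm", "arguments": {"motion": [[0, 0, 0, 3, 0, 0.5, 85], [0, 0, 0, 6.2, 0, -0.5, 85], [0, 0, 0, 9.4, 0, -1.4, 85], [0, 0, 0, 12.7, 0, -2.9, 85], [0, 0, 0, 16, 0, -4.3, 85], [0, 0, 0, 19.3, 0, -5.8, 85], [0, 0, 0, 22.5, 0, -6.8, 85], [0, 0, 0, 25.7, 0, -7.7, 85], [0, 0, 0, 28.8, 0, -8.2, 85], [0, 0, 0, 31.9, 0, -8.7, 85]]}}

```text
t: 9.35
eef_pos: [0.5114, -0.0641, 0.1476]
tool_rot: [-0.061, 0.692, 0.717, 0.059]
contact_force: [0.1, -4.5, 3.5]
gripper_width: 0.994
grasp_force: 2.3
```

```bash
python3 m.py;python3 -c "
from h import *
from station import bot
p=bot.read_camera('side');cv2.imwrite('pics/s1.png',cv2.resize(p['pixels'][110:410,180:440,::-1],None,fx=2,fy=2))"
```

```text
t 9.35 tcp dock mm [-81.   -9.5 147.6] rotvec rel [-0.001  0.17   0.001] F dock [-4.47  0.06  3.51] w 0.99
blob 68 [-22.  -49.6]
blob 70 [-22.1  20.6]
pack centre [-22.  -14.5] len 70.1 yaw deg 0.07
```

View pics/s1.png

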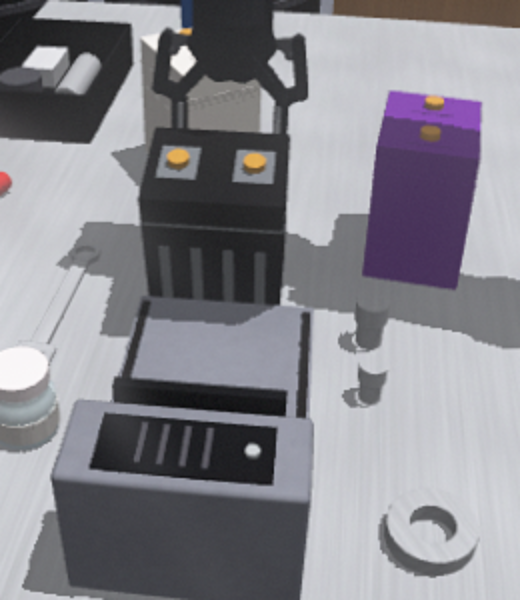

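Call:
{"name": "jog_arm", "arguments": {"motion": [[0, 0, 0, 3.2, 0, -0.7, 85], [0, 0, 0, 6.3, 0, -1.3, 85], [0, 0, 0, 9.5, 0, -2, 85], [0, 0, 0, 12.6, 0, -2.7, 85], [0, 0, 0, 15.8, 0, -3.4, 85], [0, 0, 0, 18.9, 0, -3.8, 85], [0, 0, 0, 22, 0, -4.3, 85], [0, 0, 0, 25.2, 0, -4.8, 85], [0, 0, 0, 28.2, 0, -4.8, 85], [0, 0, 0, 31.3, 0, -4.8, 85]]}}

```text
t: 10.7
eef_pos: [0.5099, -0.0342, 0.1575]
tool_rot: [-0.061, 0.692, 0.717, 0.059]
contact_force: [-0.4, -1.9, 2.3]
gripper_width: 0.996
grasp_force: 1.3
```

```bash
python3 m.py
```

```text
t 10.7 tcp dock mm [-51.   -9.1 157.5] rotvec rel [0.    0.17  0.001] F dock [-1.85  0.49  2.33] w 1.0
blob 67 [  8.4 -48.8]
blob 70 [ 8.6 21. ]
pack centre [  8.5 -13.9] len 69.9 yaw deg -0.16
```

Call:
{"name": "jog_arm", "arguments": {"motion": [[0, 0, 0, 3, 0, 0.5, 85], [0, 0, 0, 6, 0, 1, 85], [0, 0, 0, 9, 0, 1.5, 85], [0, 0, 0, 12, 0, 2, 85], [0, 0, 0, 15, 0, 2.6, 85], [0, 0, 0, 18, 0, 3.1, 85], [0, 0, 0, 21, 0, 3.6, 85], [0, 0, 0, 24, 0, 4.1, 85], [0, 0, 0, 27, 0, 4.6, 85], [0, 0, 0, 30, 0, 5.1, 85]]}}

```text
t: 12.0
eef_pos: [0.5088, -0.0037, 0.1574]
tool_rot: [-0.061, 0.692, 0.717, 0.059]
contact_force: [-0.7, -0.0, 0.3]
gripper_width: 0.998
grasp_force: 0.2
```

```bash
python3 m.py
```

```text
t 12.0 tcp dock mm [-20.6  -9.1 157.4] rotvec rel [0.    0.17  0.001] F dock [-0.01  0.65  0.3 ] w 1.0
blob 64 [ 38.8 -47.2]
blob 65 [39.  22.5]
pack centre [ 38.9 -12.4] len 69.6 yaw deg -0.16
```

Call:
{"name": "jog_arm", "arguments": {"motion": [[0, 0, 0, 2, 0, 0.3, 85], [0, 0, 0, 4, 0, 0.7, 85], [0, 0, 0, 6, 0, 1, 85], [0, 0, 0, 8, 0, 1.4, 85], [0, 0, 0, 10, 0, 1.7, 85], [0, 0, 0, 12, 0, 2, 85], [0, 0, 0, 14, 0, 2.4, 85], [0, 0, 0, 16, 0, 2.7, 85], [0, 0, 0, 18, 0, 3.1, 85], [0, 0, 0, 20, 0, 3.4, 85]]}}

```text
t: 13.3
eef_pos: [0.5082, 0.0164, 0.1576]
tool_rot: [-0.061, 0.692, 0.717, 0.059]
contact_force: [-0.4, 0.5, 0.3]
gripper_width: 0.994
grasp_force: 0.0
```

```bash
python3 m.py;python3 -c "
from h import *
from station import bot
p=bot.read_camera('side');cv2.imwrite('pics/s2.png',cv2.resize(p['pixels'][110:410,180:440,::-1],None,fx=2,fy=2))"
```

```text
t 13.3 tcp dock mm [ -0.4  -9.3 157.6] rotvec rel [-0.     0.17   0.001] F dock [0.47 0.39 0.3 ] w 0.99
```

View pics/s2.png

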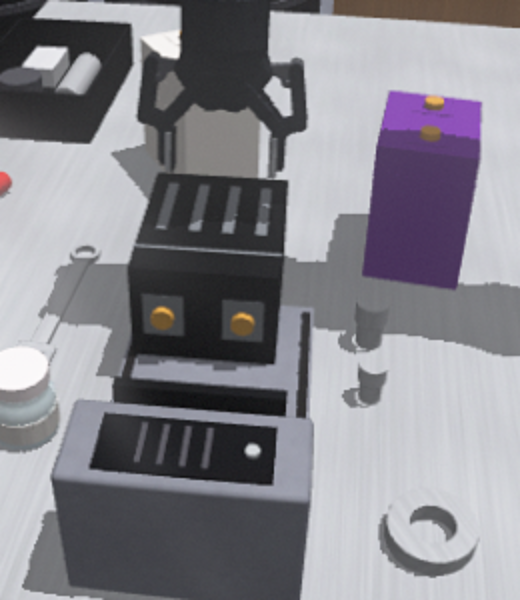

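The pack now lies on its side on the deck (terminals at crop (162,318), (243,324)), offset somewhat to the −y side. I'll measure.

```bash
cat > ms.py <<'E'
from h import *
from station import bot
state(bot.get_obs())
p=bot.read_camera('side')
h=cv2.cvtColor(p['pixels'],cv2.COLOR_RGB2HSV)
m=cv2.inRange(h,(10,110,100),(25,255,255));m[:230]=0
n,_,s,c=cv2.connectedComponentsWithStats(m)
q=[]
for i in range(1,n):
    if s[i,4]>15:
        X=RD.inv().apply(np.r_[onz(p,c[i],.075),0]-D)*1000;q.append(X[:2]);print(s[i,4],np.round(c[i]),np.round(X[:2],1))
if len(q)==2:
    a,b=sorted(q,key=lambda v:v[1]);v=b-a;print('terminals mid',np.round((a+b)/2,1),np.linalg.norm(v).round(1),'yaw',np.degrees(np.arctan2(-v[0],v[1])).round(2))
p['pixels']=p['pixels'].copy()
# check: project dock housing/deck corners
P=[(0,85,25),(0,-85,25),(245,85,125),(245,-85,125),(245,85,25)]
print(np.round(proj(p,[RD.apply(np.array(x)/1000)+D for x in P])).tolist())
t=bot.read_camera('top');cv2.imwrite('pics/t2.png',cv2.resize(t['pixels'][150:290,150:350,::-1],None,fx=4,fy=4,interpolation=cv2.INTER_CUBIC))
E
python3 ms.py
```

```text
t 13.4 tcp dock mm [ -0.3  -9.3 157.6] rotvec rel [-0.    0.17  0.  ] F dock [-0.08  0.57  0.62] w 0.99
103 [261. 268.] [ 93.6 -49.8]
104 [301. 271.] [93.6 20.2]
terminals mid [ 93.6 -14.8] 70.0 yaw -0.0
[[338.0, 263.0], [251.0, 257.0], [339.0, 317.0], [219.0, 307.0], [334.0, 363.0]]
```

View pics/t2.png

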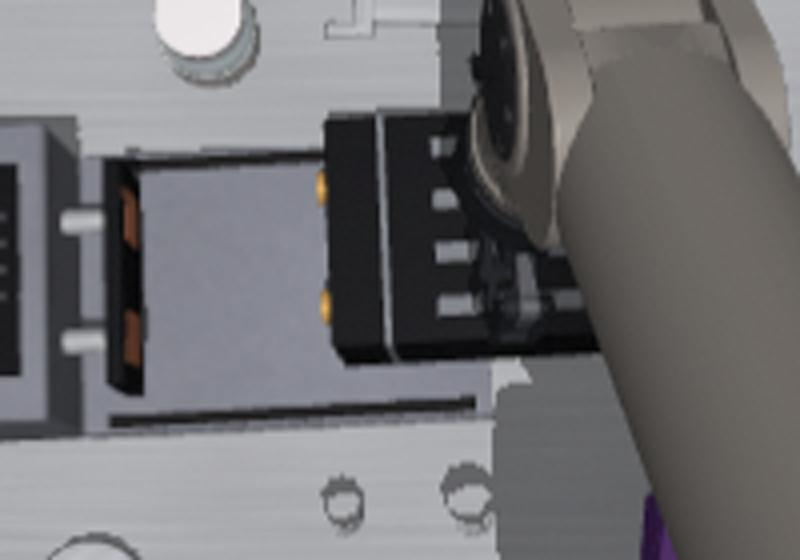

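Call:
{"name": "jog_arm", "arguments": {"motion": [[0, -0.04, 0, 2, 20, 0.3, 60], [0, -0.08, 0, 4, 40, 0.6, 30], [0, -0.12, 0, 6, 65, 1, 0], [0, -0.17, 0, 7.9, 85, 1.4, 0], [0, -0.17, 0, 7.9, 97, 1.4, 0], [0, -0.17, 0, 7.9, 97, 1.4, 0], [0, -0.17, 0, 4.7, 97, 20, 0], [0, -0.17, 0, 1.5, 97, 39, 0], [0, -0.17, 0, -1.7, 97, 57.5, 0], [0, -0.17, 0, -1.7, 97, 57.5, 0]]}}

```text
t: 14.75
eef_pos: [0.603, 0.0274, 0.0981]
tool_rot: [-0.001, 0.694, 0.72, -0.002]
contact_force: [-0.7, 0.3, -0.8]
gripper_width: -0.002
grasp_force: 0.0
```

```bash
python3 ms.py
```

```text
t 14.75 tcp dock mm [   7.1 -104.5   98.1] rotvec rel [ 0.004 -0.     0.001] F dock [ 0.28  0.67 -0.8 ] w -0.0
104 [261. 268.] [ 93.5 -49.9]
104 [301. 271.] [93.6 20.2]
terminals mid [ 93.5 -14.8] 70.0 yaw -0.07
[[338.0, 263.0], [251.0, 257.0], [339.0, 317.0], [219.0, 307.0], [334.0, 363.0]]
```

View pics/t2.png

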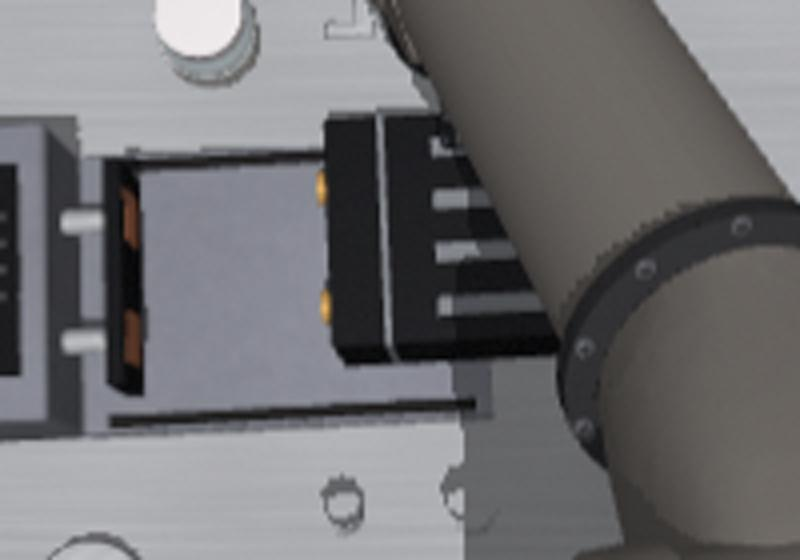

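Call:
{"name": "jog_arm", "arguments": {"motion": [[0, 0, 0, 0, -3, 0, 0], [0, 0, 0, 0, -6, 0, 0], [0, 0, 0, 0, -8, 0, 0], [0, 0, 0, 0, -10, 0, 0], [0, 0, 0, 0, -12, 0, 0], [0, 0, 0, 0, -14, 0, 0], [0, 0, 0, 0, -16, 0, 0], [0, 0, 0, 0, -18, 0, 0], [0, 0, 0, 0, -18, 0, 0]]}}

```text
t: 15.98
eef_pos: [0.5869, 0.0272, 0.1007]
tool_rot: [0.0, 0.694, 0.72, 0.0]
contact_force: [1.9, 0.7, 0.5]
gripper_width: 0.002
grasp_force: 0.9
```

```bash
python3 ms.py
```

```text
t 15.97 tcp dock mm [  7.4 -88.3 100.7] rotvec rel [-0.    -0.     0.001] F dock [ 0.64 -1.96  0.51] w 0.0
103 [264. 269.] [ 93.4 -44.4]
103 [304. 272.] [94.  25.7]
terminals mid [93.7 -9.3] 70.1 yaw -0.49
[[338.0, 263.0], [251.0, 257.0], [339.0, 317.0], [219.0, 307.0], [334.0, 363.0]]
```

Moving well; 8 mm more.

Call:
{"name": "jog_arm", "arguments": {"motion": [[0, 0, 0, 0, -2, 0, 0], [0, 0, 0, 0, -4, 0, 0], [0, 0, 0, 0, -6, 0, 0], [0, 0, 0, 0, -8, 0, 0], [0, 0, 0, 0, -8, 0, 0], [0, 0, 0, 0, 0, 0, 0], [0, 0, 0, 0, 12, 0, 0], [0, 0, 0, 0, 12, -30, 0], [0, 0, 0, 0, 12, -60, 0], [0, 0, 0, 0, 12, -60, 0]]}}

```text
t: 17.32
eef_pos: [0.6009, 0.0279, 0.1627]
tool_rot: [0.001, 0.694, 0.72, 0.002]
contact_force: [-0.3, -0.8, -0.8]
gripper_width: 0.0
grasp_force: 0.0
```

```bash
python3 ms.py
```

```text
t 17.32 tcp dock mm [   7.7 -102.3  162.7] rotvec rel [-0.004  0.     0.001] F dock [-0.8   0.3  -0.78] w 0.0
99 [269. 269.] [ 93.8 -36.1]
100 [309. 272.] [93.8 33.6]
terminals mid [93.8 -1.2] 69.7 yaw 0.02
[[338.0, 263.0], [251.0, 257.0], [339.0, 317.0], [219.0, 307.0], [334.0, 363.0]]
```

Call:
{"name": "jog_arm", "arguments": {"motion": [[0, 0, 0, -25, -20, 0, 40], [0, 0.04, 0, -55, -45, 0, 85], [0, 0.08, 0, -85, -75, 0, 85], [0, 0.12, 0, -110, -101, 0, 85], [0, 0.17, 0, -112, -101, 0, 85], [0, 0.17, 0, -112, -101, 25, 85], [0, 0.17, 0, -112, -101, 55, 85], [0, 0.17, 0, -112, -101, 85, 85], [0, 0.17, 0, -112, -101, 103, 85], [0, 0.17, 0, -112, -101, 103, 85]]}}

```text
t: 18.68
eef_pos: [0.5007, -0.0876, 0.0561]
tool_rot: [-0.063, 0.692, 0.717, 0.058]
contact_force: [-0.6, -0.5, -0.2]
gripper_width: 0.996
grasp_force: 0.0
```

```bash
python3 ms.py
```

```text
t 18.68 tcp dock mm [-104.1    2.1   56.1] rotvec rel [0.003 0.171 0.001] F dock [-0.44  0.61 -0.2 ] w 1.0
99 [269. 269.] [ 93.7 -36.3]
100 [309. 272.] [93.7 33.7]
terminals mid [93.7 -1.3] 70.0 yaw -0.01
[[338.0, 263.0], [251.0, 257.0], [339.0, 317.0], [219.0, 307.0], [334.0, 363.0]]
```

Call:
{"name": "jog_arm", "arguments": {"motion": [[0, 0, 0, 5, 0, 0.9, 85], [0, 0, 0, 10, 0, 1.7, 85], [0, 0, 0, 14, 0, 2.4, 85], [0, 0, 0, 17, 0, 2.9, 85], [0, 0, 0, 20, 0, 3.4, 85], [0, 0, 0, 23, 0, 3.9, 85], [0, 0, 0, 26, 0, 4.4, 85], [0, 0, 0, 30, 0, 5.1, 85], [0, 0, 0, 35, 0, 6, 85], [0, 0, 0, 40, 0, 6.8, 85]]}}

```text
t: 20.02
eef_pos: [0.5005, -0.0472, 0.0576]
tool_rot: [-0.061, 0.692, 0.717, 0.059]
contact_force: [-0.0, -2.7, -0.0]
gripper_width: 0.997
grasp_force: 1.4
```

```bash
python3 ms.py
```

```text
t 20.02 tcp dock mm [-63.7   0.8  57.6] rotvec rel [-0.     0.17   0.001] F dock [-2.65  0.11 -0.01] w 1.0
104 [268. 275.] [109.8 -35.4]
103 [308. 278.] [109.6  34.4]
terminals mid [109.7  -0.5] 69.8 yaw 0.13
[[338.0, 263.0], [251.0, 257.0], [339.0, 317.0], [219.0, 307.0], [334.0, 363.0]]
```

Call:
{"name": "jog_arm", "arguments": {"motion": [[0, 0, 0, 4, 0, 0.7, 85], [0, 0, 0, 9, 0, 1.5, 85], [0, 0, 0, 14, 0, 2.4, 85], [0, 0, 0, 19, 0, 3.3, 85], [0, 0, 0, 24, 0, 4.1, 85], [0, 0, 0, 29, 0, 5, 85], [0, 0, 0, 34, 0, 5.8, 85], [0, 0, 0, 39, 0, 6.7, 85], [0, 0, 0, 43, 0, 7.4, 85], [0, 0, 0, 46, 0, 7.9, 85]]}}

```text
t: 21.38
eef_pos: [0.4988, -0.0005, 0.0576]
tool_rot: [-0.061, 0.692, 0.717, 0.059]
contact_force: [0.0, -2.3, 1.8]
gripper_width: 0.992
grasp_force: 1.5
```

Call:
{"name": "jog_arm", "arguments": {"motion": [[0, 0, 0, 4, 0, 0.7, 85], [0, 0, 0, 9, 0, 1.5, 85], [0, 0, 0, 14, 0, 2.4, 85], [0, 0, 0, 19, 0, 3.3, 85], [0, 0, 0, 24, 0, 4.1, 85], [0, 0, 0, 28, 0, 4.8, 85], [0, 0, 0, 32, 0, 5.5, 85], [0, 0, 0, 34, 0, 5.8, 85], [0, 0, 0, 36, 0, 6.1, 85], [0, 0, 0, 38, 0, 6.5, 85]]}}

```text
t: 22.62
eef_pos: [0.4974, 0.0377, 0.0576]
tool_rot: [-0.061, 0.692, 0.717, 0.059]
contact_force: [-0.3, -2.6, -0.1]
gripper_width: 0.999
grasp_force: 1.5
```

```bash
python3 ms.py
```

```text
t 22.62 tcp dock mm [21.2  0.8 57.6] rotvec rel [0.    0.17  0.001] F dock [-2.57  0.4  -0.12] w 1.0
[[338.0, 263.0], [251.0, 257.0], [339.0, 317.0], [219.0, 307.0], [334.0, 363.0]]
```

Now the carriage, 1 mm per row.

Call:
{"name": "jog_arm", "arguments": {"motion": [[0, 0, 0, 1, 0, 0.2, 85], [0, 0, 0, 2, 0, 0.3, 85], [0, 0, 0, 3, 0, 0.5, 85], [0, 0, 0, 4, 0, 0.7, 85], [0, 0, 0, 5, 0, 0.9, 85], [0, 0, 0, 6, 0, 1, 85], [0, 0, 0, 7, 0, 1.2, 85], [0, 0, 0, 8, 0, 1.4, 85], [0, 0, 0, 9, 0, 1.5, 85], [0, 0, 0, 10, 0, 1.7, 85]]}}

```text
t: 23.98
eef_pos: [0.4971, 0.0464, 0.0576]
tool_rot: [-0.061, 0.692, 0.717, 0.058]
contact_force: [-0.7, -9.0, 2.4]
gripper_width: 0.997
grasp_force: 4.4
```

Call:
{"name": "jog_arm", "arguments": {"motion": [[0, 0, 0, 1, 0, 0.2, 85], [0, 0, 0, 2, 0, 0.3, 85], [0, 0, 0, 3, 0, 0.5, 85], [0, 0, 0, 4, 0, 0.7, 85], [0, 0, 0, 5, 0, 0.9, 85], [0, 0, 0, 5, 0, 0.9, 85]]}}

```text
t: 24.72
eef_pos: [0.4968, 0.0509, 0.0576]
tool_rot: [-0.06, 0.692, 0.717, 0.058]
contact_force: [-0.8, -8.4, 2.8]
gripper_width: 0.993
grasp_force: 4.3
```

Call:
{"name": "jog_arm", "arguments": {"motion": [[0, 0, 0, 1, 0, 0.2, 85], [0, 0, 0, 2, 0, 0.3, 85], [0, 0, 0, 3, 0, 0.5, 85], [0, 0, 0, 4, 0, 0.7, 85]]}}

```text
t: 25.22
eef_pos: [0.4966, 0.0548, 0.0576]
tool_rot: [-0.06, 0.692, 0.717, 0.058]
contact_force: [0.0, -9.3, 3.6]
gripper_width: 0.996
grasp_force: 4.7
```

Call:
{"name": "jog_arm", "arguments": {"motion": [[0, 0, 0, 0.7, 0, 0.1, 85], [0, 0, 0, 1.4, 0, 0.2, 85], [0, 0, 0, 2, 0, 0.3, 85]]}}

```text
t: 25.6
eef_pos: [0.4965, 0.0569, 0.0576]
tool_rot: [-0.06, 0.692, 0.717, 0.058]
contact_force: [-1.2, -9.0, 2.5]
gripper_width: 0.991
grasp_force: 4.6
```

Call:
{"name": "jog_arm", "arguments": {"motion": [[0, 0, 0, 0.7, 0, 0.1, 85], [0, 0, 0, 1.4, 0, 0.2, 85], [0, 0, 0, 2, 0, 0.3, 85]]}}

```text
t: 25.98
eef_pos: [0.4965, 0.0579, 0.0576]
tool_rot: [-0.06, 0.693, 0.716, 0.058]
contact_force: [-0.5, -13.6, 5.3]
gripper_width: 0.994
grasp_force: 6.6
```

Call:
{"name": "jog_arm", "arguments": {"motion": [[0, 0, 0, 0.5, 0, 0.1, 85], [0, 0, 0, 1, 0, 0.2, 85], [0, 0, 0, 1, 0, 0.2, 85]]}}

```text
t: 26.35
eef_pos: [0.4965, 0.0579, 0.0576]
tool_rot: [-0.06, 0.693, 0.716, 0.057]
contact_force: [-1.9, -15.9, 6.5]
gripper_width: 0.994
grasp_force: 7.4
```

Call:
{"name": "jog_arm", "arguments": {"motion": [[0, 0, 0, 0, 0, 0, 85], [0, 0, 0, 0, 0, 0, 85], [0, 0, 0, 0, 0, 0, 85], [0, 0, 0, 0, 0, 0, 85], [0, 0, 0, 0, 0, 0, 85], [0, 0, 0, 0, 0, 0, 85]]}}

```text
t: 27.1
eef_pos: [0.4965, 0.0579, 0.0575]
tool_rot: [-0.06, 0.693, 0.716, 0.057]
contact_force: [-1.4, -14.7, 4.5]
gripper_width: 1.0
grasp_force: 7.4
```

Call:
{"name": "jog_arm", "arguments": {"motion": [[0, 0, 0, -2, 0, -0.3, 85], [0, 0, 0, -5, 0, -0.9, 85], [0, 0, 0, -15, 0, -2.6, 85], [0, 0, 0, -35, 0, -6, 85], [0, 0, 0, -60, 0, -10, 85], [0, 0, 0, -90, 0, -15, 85], [0, 0, 0, -100, 0, -17, 85], [0, 0, 0, -100, 0, -17, 85], [0, 0, 0, -100, 0, -17, 85]]}}

```text
t: 28.22
eef_pos: [0.5002, -0.0378, 0.0576]
tool_rot: [-0.061, 0.691, 0.718, 0.059]
contact_force: [-0.4, 1.0, -0.0]
gripper_width: 0.995
grasp_force: 0.0
```

```bash
python3 ms.py
```

```text
t 28.23 tcp dock mm [-54.3   0.7  57.6] rotvec rel [-0.     0.171 -0.001] F dock [ 1.04  0.37 -0.04] w 0.99
[[338.0, 263.0], [251.0, 257.0], [339.0, 317.0], [219.0, 307.0], [334.0, 363.0]]
```

View pics/t2.png

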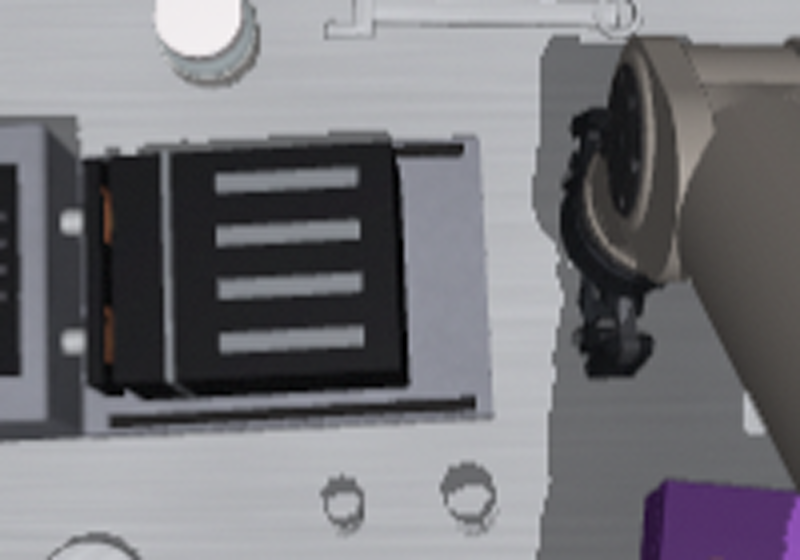

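The pack lies square and central on the deck (crop cols 110–408, rows 135–395), with its terminals at the carriage and the arm clear. The sockets, jar and wrench have not moved.

```bash
python3 -c "
from station import bot
print(bot.hand_in())"
```

```text
the job is handed in; nothing more can be done
None
```

The battery pack lies square and central on the deck with its terminals against the carriage. I pushed it until the force rose sharply, bedded it with a steady press of about 15 N, backed the arm clear, and handed the job in at about 28 s; no verdict came back.

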